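Index the rotary angle stop to its third click and hold it

ROBOT

A 6-joint arm with a two-finger parallel gripper is mounted at the origin on a cart in front of the work surface, level with it; the furniture and walls round the work are solid. World frame = base frame: x ahead of the robot, y to its left, z up, the work surface at z = 0. Lengths are in m, angles in rad, forces in N, time in s.
With the tool pointing down it reaches from about 0.375 to 0.9 m from the base axis. Payload 3.1 kg.
Tool frame: the origin (TCP) lies on the centre line of the jaws, within the pads' length; the fingertips stand 22 mm ahead of it and the grasp point (between the pads) lies 3 mm ahead of it; z points along the fingers, y is the line along which they close (so a half turn about z gives the same grasp; the last joint's range is limited). The gripper opens to 85 mm and grips with 20 to 120 N. Pads are 22 mm wide; open, the fingers measure 114 mm over their backs; the gripper's body (76 mm by 85 mm) begins 54 mm behind the grasp point. The pads swing forward as they close: fully open they stand 13 mm farther back than shut.
Start: joints at [0.994, 0.527, 1.433, -0, 1.181, -0.178], TCP at [0.243, 0.576, 0.253] pointing down, gripper open.
Joint ranges: [-3.08, 3.08], [-0.75, 2.2], [0.22, 2.44], [-1.43, 4.57], [0, 2.65], [-2.85, 2.85]. Speed limits (rad/s): [2.79, 2.79, 3.14, 3.14, 3.14, 3.14].

INTERFACE

Orientations are given as a unit quaternion [x, y, z, w].
In Python, from station import sense, eyes, job gives the robot as it stands.
- The arm moves only by the shell command python3 -m pendant FILE [FORCE], which reads ROWS from the file FILE. ROWS is 1 to 20 rows, parted by a bar, with the numbers parted by spaces; each row has 5 numbers: dx, dy, dz in units of 5 mm, then a turn about the tool's z in units of 0.05 rad, then the opening from 0.0 (shut) to 1.0 (fully open); each row is the pose to reach, as a shift and turn from the pose commanded when the command began, along the tool's axes at that moment; what a row does not reach only later rows make up. A row lasts 1/10 s, in which the tool goes at most 0.05 m and 0.15 rad, less where a joint would pass 70% of its speed; a pose out of reach is approached as far as the arm can. The fingers move at their own pace and stop on an object; FORCE is the grip in N (left out, the last holds). Time passes only in rows, so rows that do not move let the fingers close. It prints the time, the measured TCP pose, the force, the opening and the grip force at its end. Input that does not fit is refused with a message, and nothing moves.
- sense(): the state, without advancing time (a new reading comes with each control period).
- eyes.snapshot(name): name is "scene" or "top"; returns a dict with "pixels" (384x512x3 uint8, red, green, blue), "range_z" (384x512 float32, m along the optical axis (not along the pixel's ray), 0 where there is no reading), "fov_y" (degrees; the focal length in pixels is half the picture's height over the tangent of half this angle, whatever the lens; pixels are square), "cx", "cy" (the principal point, pixels), "k1" (the pictures are not rectified: a ray, as slopes to the right and down, at radius r is drawn at 1 + k1 r^2 times it, then the intrinsics apply), "R" (3x3) and "t" (3): a world point X has camera coordinates R X + t. Camera axes: x right, y down, z forward; pixel columns grow to the right and rows downward; lengths in m; the calibration is good to about 2 mm. A picture is of the moment at which its call begins.
- job.sign_off(): hands the job in; it is judged then, once.
The state is a dict: "t": time; "q": joint angles; "qd": joint speeds; "tau": joint torques, N m; "tcp_pos": TCP position; "tool_rot": TCP orientation; "force": force on the tool from outside, world axes, zero at the start; "ft_torque": the same for the moment, N m; "finger_gap": opening from 0.0 (shut) to 1.0 (fully open); "gripper_force": force on a finger pad.
Only numpy, scipy, OpenCV 4.12 (cv2) and the standard library are available. Lean on these libraries where they do the work, as an engineer would, in place of code of your own. Each camera call takes 0.05 s, during which the arm holds its last target. There are 200 camera calls.

TASK

On the green rotary angle stop, slacken the dark steel hex lock nut by turning it anticlockwise until it comes up against its stop (a little under a quarter turn). Then turn the black bar knob clockwise by feel, counting the detent clicks from the home position, to the third click without going past it, so that the yellow stop arm stands on the third mark after home; finish while still gripping the knob firmly and holding it there, and leave the other things on the bench where they lie.

Things in the scene. Friction and masses are not known exactly. Their poses are not given: they have to be found in the camera images.
- rotary_stop: green round cast base, 236 mm across, 12 mm thick, fixed to the bench at a place and yaw that vary. Origin: centre of its underside, on the knob's axis; z up. In its frame (degrees anticlockwise from x) the yellow arm at home points to 240, the plunger housing (top at 38 mm) is at -30, the lock housing and nut at 66, 90 mm out. Five white rim marks: home and the four stops
- index_knob (a joint): turn of knob, index wheel and yellow arm, rad: 0 at home (end stop, its start), growing clockwise from above. A spring roller drops into a notch every 24 degrees: clicks at 0.419, 0.838, 1.257 (third), 1.676 (end stop). Leaving a notch takes up to 0.25 N m; past half way the roller pulls it into the next notch and keeps it there. Locked until the lock nut is slack
- index_knob_grip (a point): on the knob's vertical axis, 62 mm above the bench, inside the black bar grip (46 long, 14 wide, 46 to 76 mm above the bench) on a round hub (radius 24, top at 46). Turns with the knob: x along the bar and out along the yellow arm (14 wide, 33 to 39 mm above the bench, reaching 102 from the axis), y across the bar, z up
- lock_nut (a joint): turn of the captive lock nut, rad: 0 locked, growing anticlockwise from above to 1.4 at its end stop (slack). Starts between 0 and 0.15, stays where left (friction about 0.1 N m), does not rise as it turns. It draws the locking bolt out of the index wheel, which is free above 1.15
- lock_nut_grip (a point): on the lock nut's vertical axis, 56 mm above the bench. Dark steel hex nut, 24 mm across flats, hexagon 45 to 64 mm above the bench, on a round collar 31 across (40 to 45 mm) and a washer 36 across. Turns with the nut: x is square to one pair of flats (others every 60 degrees), z up
- drill_case: red and grey drill-bit case, 56x100x33 mm, lying loose on the bench; origin at the middle of its underside. To be left alone
- tape_measure: yellow tape measure, 38x83x62 mm, lying loose on the bench; origin at the middle of its underside. To be left alone
- marker_a: black marker pen, 16x130x16 mm, lying loose on the bench; origin at the middle of its underside. To be left alone
- spanner_a: bright combination spanner, 30x198x7 mm, lying loose on the bench; origin at the middle of its underside. To be left alone
Mind the look-alikes: they are no part of the job. There is more than one size of the rotary_stop; the one meant has the size given above.

How it is judged:
By the outcome, as a careful person would: the job done as asked, in the order asked, and still so for the second after the job is handed in, while the arm keeps its last pose, push and grip.
It also fails if it takes over 45 s, if anything falls off the work surface, if the arm or the gripper's body presses on something with over 40 N, if the wrist force passes 120 N, or if a joint passes its speed limit or range.

## Working session

There is one attempt and no reset: what is moved stays moved. The work goes in short steps, Python scripts to look and compute and a shell command to move; the robot and the scene stay as the last step left them, time stands still between calls to the robot, and variables do not carry over. Pictures are saved under pics/ and viewed, at most 10 in all, crops included, and the job is handed in when it is done.

```bash
ls; mkdir -p pics; cat > h.py <<'E'
import numpy as np,cv2
from station import sense,eyes,job
def snap(n):
    s=eyes.snapshot(n); h=s['pixels'].shape[0]; s['f']=h/2/np.tan(np.radians(s['fov_y'])/2); s['name']=n; return s
def ray(s,u,v):
    d=np.array([(u-s['cx'])/s['f'],(v-s['cy'])/s['f']]); p=d.copy()
    for _ in range(20): p=d/(1+s['k1']*(p@p))
    return np.array([p[0],p[1],1.])
def at_z(s,u,v,z):
    R,t=np.array(s['R']),np.array(s['t']); c=-R.T@t; d=R.T@ray(s,u,v); return c+d*(z-c[2])/d[2]
def depth(s,u,v):
    z=s['range_z'][int(round(v)),int(round(u))]; return np.array(s['R']).T@(ray(s,u,v)*z-np.array(s['t']))
def proj(s,X):
    c=np.array(s['R'])@X+np.array(s['t']); p=c[:2]/c[2]; p=p*(1+s['k1']*(p@p)); return p*s['f']+[s['cx'],s['cy']]
def tri(l):
    A=np.zeros((3,3));b=np.zeros(3)
    for s,u,v in l:
        R=np.array(s['R']);c=-R.T@np.array(s['t']);d=R.T@ray(s,u,v);d/=np.linalg.norm(d);P=np.eye(3)-np.outer(d,d);A+=P;b+=P@c
    return np.linalg.solve(A,b)
def save(s,fn,box=None,k=1):
    im=s['pixels'][...,::-1]
    if box: im=im[box[1]:box[3],box[0]:box[2]]
    cv2.imwrite(fn,cv2.resize(im,None,fx=k,fy=k,interpolation=cv2.INTER_CUBIC))
E
python3 - <<'E'
from h import *
import pickle
a,b=snap('scene'),snap('top'); pickle.dump((a,b),open('s0.pkl','wb'))
save(a,'pics/a.png',k=1.5);save(b,'pics/b.png',k=1.5)
for s in(a,b): print(s['name'],s['f'],s['k1'],-np.array(s['R']).T@s['t'],np.array(s['R'])[2])
print(sense())
E
```

```text
pics
scene 379.44509269384724 0.0357428975729355 [-0.01416524 -0.92689295  0.76359033] [ 0.43315702  0.73370757 -0.52349613]
top 490.9123059782371 0.046703945286592656 [0.38958584 0.0639502  1.70458369] [ 0.12331709 -0.02176252 -0.99212866]
{'t': 0.1, 'q': array([ 9.93509368e-01,  5.28379800e-01,  1.43378958e+00,  2.07431649e-05,
        1.18141246e+00, -1.78505850e-01]), 'qd': array([ 0.0003402 , -0.00231713, -0.00470586,  0.00021446,  0.00092674,
       -0.00181678]), 'tau': array([ 2.22938816e-04, -4.43304276e+01, -1.78587556e+01, -2.11122351e-04,
        3.89290770e-03, -5.64475442e-06]), 'tcp_pos': array([0.24231711, 0.57545129, 0.25242248]), 'tool_rot': array([ 1.98075767e-01,  9.80186207e-01, -9.20881436e-04, -3.75886828e-04]), 'force': array([ 0.53709446, -0.23161135, -0.27019743]), 'ft_torque': array([-0.02294736, -0.00726534, -0.01877535]), 'gripper_force': 0.0, 'finger_gap': 1.0014289323925762}
```

View pics/a.png

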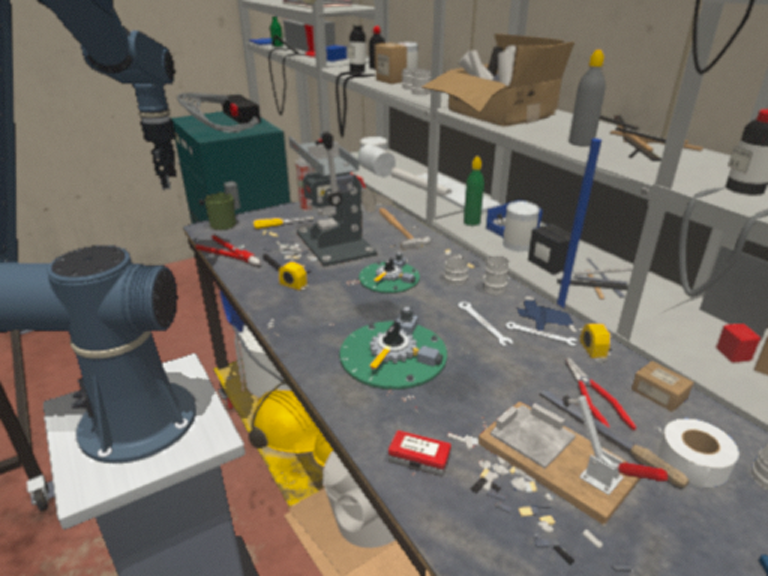

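View pics/b.png

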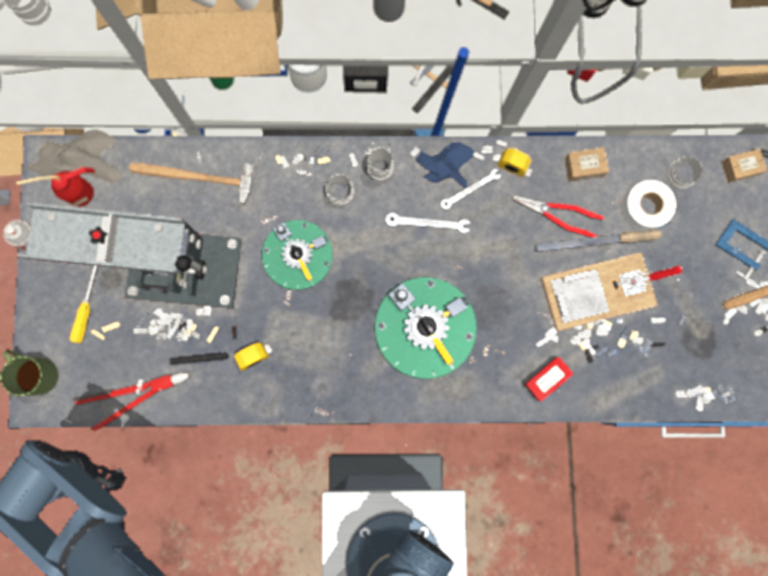

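The scene view shows two green rotary stops: a large one at (394,352)/1.5 and a small one at (389,276)/1.5. In the top view they are at (427,327)/1.5 and (297,254)/1.5. I'll check their sizes and crop the large one.

```bash
python3 - <<'E'
from h import *
import pickle
a,b=pickle.load(open('s0.pkl','rb'))
for n,s in(('a',a),('b',b)):
    hsv=cv2.cvtColor(s['pixels'],cv2.COLOR_RGB2HSV); m=cv2.inRange(hsv,(60,100,50),(90,255,255))
    k,l,st,ce=cv2.connectedComponentsWithStats(m)
    for i in range(1,k):
        if st[i,4]>400:
            p=np.argwhere(l==i)[:,::-1]; hull=cv2.convexHull(p.astype(np.int32))[:,0]
            w=np.array([at_z(s,u,v,.012)[:2] for u,v in hull],np.float32)
            print(n,ce[i],cv2.minEnclosingCircle(w), cv2.fitEllipse(w*1000) if len(w)>5 else '')
save(b,'pics/c.png',(240,175,330,260),7)
save(a,'pics/d.png',(220,195,305,260),9)
E
```

```text
a [160.41695435 108.2965094 ] ((0.5775952339172363, 1.515700101852417), 0.6740217804908752) ((708.0353393554688, 1616.7947998046875), (480.7744445800781, 1607.1337890625), 169.00851440429688)
a [258.71087928 239.45678092] ((0.5152345895767212, -0.08200535923242569), 0.1182432770729065) ((515.6232299804688, -82.30543518066406), (229.02247619628906, 234.93260192871094), 147.38963317871094)
b [187.64915966 177.16176471] ((0.6786271333694458, 0.2363310009241104), 0.0759301409125328) ((670.6354370117188, 245.3228302001953), (94.7737808227539, 148.05418395996094), 128.23300170898438)
b [287.98434004 194.89038031] ((0.6068004369735718, -0.09590448439121246), 0.06800805032253265) ((595.3013305664062, -88.40996551513672), (71.53280639648438, 142.2086181640625), 170.58518981933594)
b [269.93137255 229.7254902 ] ((0.5013112425804138, -0.05406607314944267), 0.11134511232376099) ((489.13232421875, -41.565792083740234), (135.15646362304688, 216.10671997070312), 131.97161865234375)
b [306.55509356 223.46985447] ((0.49716711044311523, -0.1600017249584198), 0.07160434126853943) ((500.0552673339844, -153.3278350830078), (65.91722869873047, 145.304443359375), 77.59539794921875)
```

View pics/c.png

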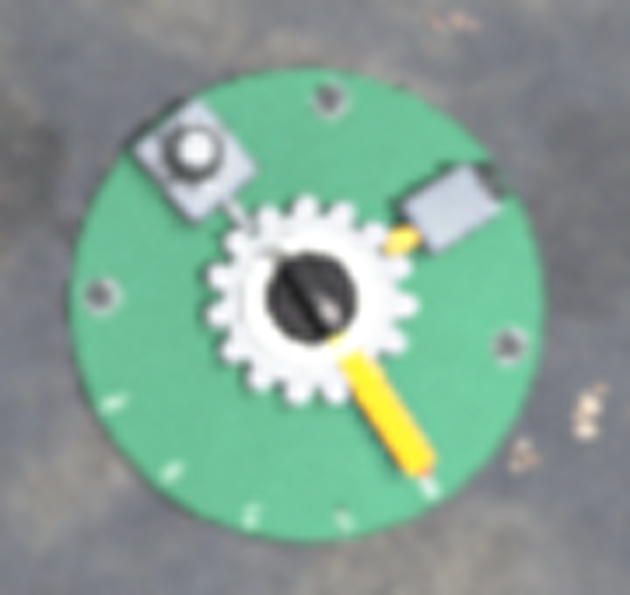

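View pics/d.png

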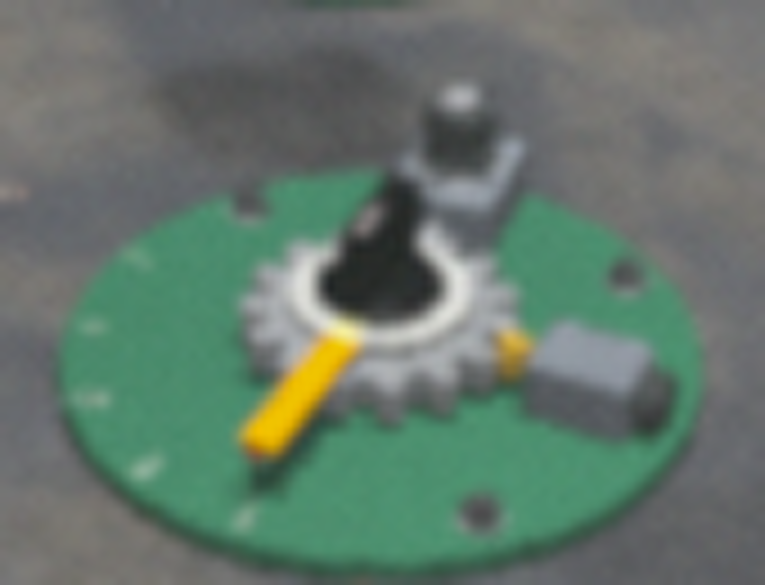

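The large stop measures 236 mm across, so it is the one meant. The other is about 150 mm, so it is a look-alike. In the top crop the hub is at (312,298), the nut top at (197,147), the arm tip at (418,470) and the home mark at (430,488). In the scene crop the nut top is at (460,97). Next I'll measure positions and yaw.

```bash
python3 - <<'E'
from h import *
import pickle
a,b=pickle.load(open('s0.pkl','rb'))
C=lambda u,v:(240+(u+.5)/7-.5,175+(v+.5)/7-.5)
D=lambda u,v:(220+(u+.5)/9-.5,195+(v+.5)/9-.5)
print('nut tri',tri([(b,*C(197,147)),(a,*D(460,97))]), 'b@64',at_z(b,*C(197,147),.064),'a@64',at_z(a,*D(460,97),.064))
print('nut depth',depth(b,*C(197,147)),depth(a,*D(460,97)))
print('armtip tri',tri([(b,*C(420,474)),(a,*D(256,444))]),at_z(b,*C(420,472),.039),at_z(a,*D(256,440),.039))
print('disc b',at_z(b,*C(307,305.5),.012),'hub b',at_z(b,*C(312,298),.046),'hub a',at_z(a,*D(380,285),.046))
mb=[(430,488),(345,521),(252,517),(174,470),(115,402)]
ma=[(246,518),(148,467),(92,398),(93,327),(138,257)]
M=[];
for p,q in zip(mb,ma):
    x,y=at_z(b,*C(*p),.012),at_z(a,*D(*q),.012); M.append((x[:2],y[:2])); print('mark',x[:2],y[:2])
c=np.array([.5145,-.0826])
for i in (0,1): print([round(float(np.degrees(np.arctan2(*(m[i]-c)[::-1]))),1) for m in M],[round(float(np.linalg.norm(m[i]-c)),4) for m in M])
# rim ellipse per view with rim colour
hsv=cv2.cvtColor(b['pixels'],cv2.COLOR_RGB2HSV); m=cv2.inRange(hsv,(60,100,50),(92,255,255)); m[:170]=0;m[270:]=0;m[:,:240]=0;m[:,330:]=0
h=cv2.convexHull(np.argwhere(m>0)[:,::-1].astype(np.int32))[:,0]; w=np.array([at_z(b,u,v,.012)[:2] for u,v in h],np.float32); print(cv2.minEnclosingCircle(w),cv2.fitEllipse(w*1000))
# nut enlarged
for s,n,(u,v) in((b,'n1',C(197,150)),(a,'n2',D(460,130))):
    u,v=int(u),int(v); im=s['pixels'][v-11:v+12,u-11:u+12,::-1]; im=cv2.normalize(im,None,0,255,cv2.NORM_MINMAX); cv2.imwrite(f'/tmp/{n}.png',cv2.resize(im,(400,400),interpolation=cv2.INTER_CUBIC))
cv2.imwrite('pics/e.png',np.hstack([cv2.imread('/tmp/n1.png'),cv2.imread('/tmp/n2.png')]))
E
```

```text
nut tri [ 0.59003641 -0.01910435  0.06567741] b@64 [ 0.58998917 -0.019051    0.064     ] a@64 [ 0.59176904 -0.01701075  0.064     ]
nut depth [ 0.5896721  -0.01891968  0.06659571] [ 0.5920834  -0.0165387   0.06363705]
armtip tri [ 0.43521588 -0.12763523  0.03648319] [ 0.43434445 -0.12648548  0.039     ] [ 0.43659571 -0.12922956  0.039     ]
disc b [ 0.51722611 -0.07523041  0.012     ] hub b [ 0.51828672 -0.07491181  0.046     ] hub a [ 0.51478034 -0.08329043  0.046     ]
mark [ 0.42723074 -0.13433646] [ 0.42909106 -0.13454515]
mark [ 0.411391  -0.0923027] [ 0.41371627 -0.09288983]
mark [ 0.41361266 -0.0467126 ] [ 0.415327   -0.04804774]
mark [ 0.43675145 -0.00870168] [ 0.43555323 -0.01047451]
mark [0.47020148 0.02000174] [0.47099182 0.02008641]
[-149.3, -174.6, 160.4, 136.5, 113.4] [0.1015, 0.1036, 0.1071, 0.1073, 0.1118]
[-148.7, -174.2, 160.8, 137.6, 113.0] [0.1, 0.1013, 0.105, 0.1069, 0.1115]
((0.5181620717048645, -0.07418063282966614), 0.11553717404603958) ((518.2619018554688, -74.41844940185547), (228.61940002441406, 229.70785522460938), 173.96905517578125)
```

View pics/e.png

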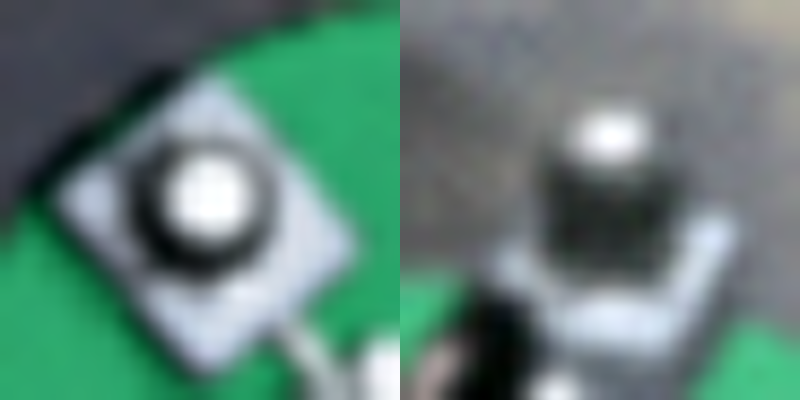

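```bash
cat > tgt.py <<'E'
from h import *
def go(x,y,z,yaw_y=None):
    s=sense(); from scipy.spatial.transform import Rotation as R
    r=R.from_quat(s['tool_rot']).as_matrix(); d=r.T@(np.array([x,y,z])-s['tcp_pos'])
    yy=np.degrees(np.arctan2(r[1,1],r[0,1])); print('tcp',s['tcp_pos'].round(4),'yaw_y',yy.round(2),'q6',s['q'][5].round(3),'tilt',r[:2,2].round(4),'shift',d.round(4),end=' ')
    if yaw_y is not None: print('turn',np.radians((yy-yaw_y+180)%360-180).round(4))
E
python3 - <<'E'
from tgt import *
from scipy.optimize import least_squares
A=np.array([[.42723,-.13434],[.41139,-.0923],[.41361,-.04671],[.43675,-.0087],[.4702,.02]])
B=np.array([[.42909,-.13454],[.41372,-.09289],[.41533,-.04805],[.43555,-.01047],[.47099,.02009]])
P=(A+B)/2; N=np.array([.5903,-.0184]); T=np.array([.4352,-.1276])
e=lambda t,r:r*np.array([np.cos(t),np.sin(t)])
def f(p):
    c=p[:2]; o=[]
    for k in range(5): o+=list(c+e(p[2]+np.radians(240-24*k),p[3])-P[k])
    o+=list((c+e(p[2]+np.radians(66),.09)-N)); o+=list((c+e(p[2]+np.radians(240),.102)-T)); return np.array(o)*1000
r=least_squares(f,[.517,-.075,-.47,.105]); print(r.x,np.degrees(r.x[2]),f(r.x).round(1))
c=r.x[:2]; n=c+e(r.x[2]+np.radians(66),.09); print('nut',n)
m=(n+N)/2; go(*m,.14,-20)
E
```

```text
[ 0.51959383 -0.07536742 -0.47167046  0.10791221] -27.02472654508661 [ 0.9  0.3  0.4  0.4  0.9 -0.  -0.4  2.2  0.   0.8 -0.7 -0.4 -1.2 -3.3]
nut [ 0.58956141 -0.01875877]
tcp [0.2423 0.5755 0.2524] yaw_y 67.15 q6 -0.179 tilt [-0.0011 -0.0017] shift [-0.551  -0.4122  0.113 ] turn 1.5211
```

The rows are not in the units I measure in: shifts go in units of 5 mm and turns go in units of 0.05 rad. I convert before sending: -0.551 m is -110.2, -0.412 m is -82.4, 1.521 rad is 30.42.

```bash
echo '-110.2 -82.4 0 30.42 0.6 | -110.2 -82.4 0 30.42 0.6 | -110.2 -82.4 0 30.42 0.6 | -110.2 -82.4 0 30.42 0.6 | -110.2 -82.4 0 30.42 0.6 | -110.2 -82.4 0 30.42 0.6 | -110.2 -82.4 0 30.42 0.6 | -110.2 -82.4 0 30.42 0.6 | -110.2 -82.4 0 30.42 0.6 | -110.2 -82.4 0 30.42 0.6 | -110.2 -82.4 0 30.42 0.6 | -110.2 -82.4 0 30.42 0.6 | -110.2 -82.4 0 30.42 0.6 | -110.2 -82.4 0 30.42 0.6 | -110.2 -82.4 10 30.42 0.6 | -110.2 -82.4 22.6 30.42 0.6 | -110.2 -82.4 22.6 30.42 0.6 | -110.2 -82.4 22.6 30.42 0.6 | -110.2 -82.4 22.6 30.42 0.6' > rows.txt && python3 -m pendant rows.txt 30; python3 -c "
from tgt import *
go(.590,-.0186,.070,-20)"
```

```text
t: 2.0
tcp_pos: [0.5916, -0.0176, 0.1417]
tool_rot: [0.819, 0.574, 0.001, 0.001]
force: [0.3, 0.1, 0.1]
finger_gap: 0.604
gripper_force: 0.0
tcp [ 0.5916 -0.0176  0.1417] yaw_y -19.96 q6 0.13 tilt [ 0.0023 -0.0005] shift [-0.0015 -0.0013  0.0717] turn 0.0006
```

In the tool's units: 0.071 m is 14.2, 0.065 m is 13.

```bash
echo '-0.3 -0.26 8 0 0.6 | -0.3 -0.26 11 0 0.6 | -0.3 -0.26 13 0 0.6 | -0.3 -0.26 14.2 0 0.6 | -0.3 -0.26 14.2 0 0.6' > rows.txt && python3 -m pendant rows.txt; python3 - <<'E'
from tgt import *
go(.590,-.0186,.070,-20)
a=snap('scene');save(a,'/tmp/f1.png',(225,165,315,255),4.4)
b=snap('top');save(b,'/tmp/f2.png',(240,165,330,255),4.4)
cv2.imwrite('pics/f.png',np.hstack([cv2.imread('/tmp/f1.png'),cv2.imread('/tmp/f2.png')]))
E
```

```text
t: 2.5
tcp_pos: [0.5896, -0.0186, 0.0702]
tool_rot: [0.819, 0.574, 0.001, 0.001]
force: [-0.1, -0.6, 0.3]
finger_gap: 0.599
gripper_force: 0.0
tcp [ 0.5896 -0.0186  0.0702] yaw_y -19.97 q6 0.128 tilt [ 0.0019 -0.0005] shift [0.0002 0.0004 0.0002] turn 0.0004
```

View pics/f.png

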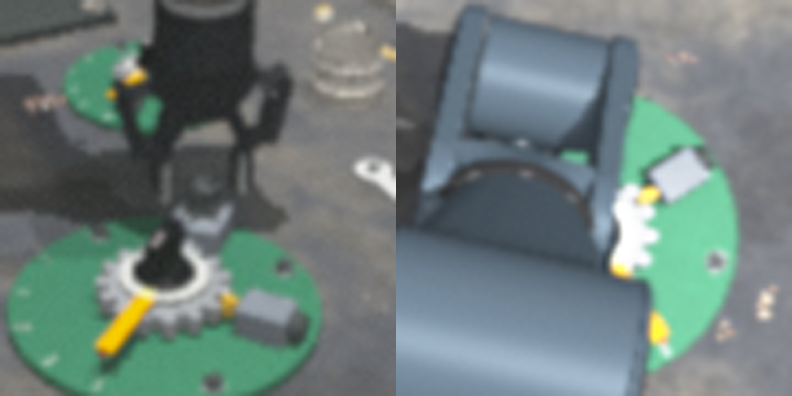

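The left panel shows the nut at (205,185) between the fingers at x≈168 and x≈243, so it is centred. I'll close gently and feel.

```bash
echo '0 0 0 0 0 | 0 0 0 0 0 | 0 0 0 0 0 | 0 0 0 0 0 | 0 0 0 0 0 | 0 0 0 0 0 | 0 0 0 0 0 | 0 0 0 0 0' > rows.txt && python3 -m pendant rows.txt 20; python3 -c "
from tgt import *
s=sense();print(s['finger_gap']*85,s['ft_torque'],s['force']);go(.590,-.0186,.070,-20)"
```

```text
t: 3.4
tcp_pos: [0.5899, -0.019, 0.0703]
tool_rot: [0.819, 0.574, 0.001, 0.001]
force: [0.4, 0.0, 5.9]
finger_gap: 0.274
gripper_force: 23.6
23.284602130744748 [-0.10588408 -0.1348115   0.11144493] [0.43507798 0.02684837 5.85638149]
tcp [ 0.5899 -0.019   0.0703] yaw_y -19.98 q6 0.128 tilt [ 0.003  -0.0008] shift [ 0.0004 -0.0001  0.0003] turn 0.0003
```

In the tool's units: -0.001 m is -0.2, -1.2 rad is -24.

```bash
echo '0 0 -0.2 0 0 | 0 0 -0.2 0 0 | 0 0 -0.2 -2 0 | 0 0 -0.2 -4 0 | 0 0 -0.2 -6 0 | 0 0 -0.2 -8 0 | 0 0 -0.2 -10 0 | 0 0 -0.2 -12 0 | 0 0 -0.2 -14 0 | 0 0 -0.2 -16 0 | 0 0 -0.2 -18 0 | 0 0 -0.2 -20 0 | 0 0 -0.2 -22 0 | 0 0 -0.2 -24 0 | 0 0 -0.2 -24 0' > rows.txt && python3 -m pendant rows.txt 70; python3 -c "
from tgt import *
s=sense();print(s['finger_gap']*85,s['ft_torque'],s['force'],s['tau'][5]);go(.590,-.0186,.070,-20)"
```

```text
t: 4.9
tcp_pos: [0.5876, -0.0195, 0.0706]
tool_rot: [0.351, 0.936, -0.001, -0.001]
force: [-0.9, -3.2, 5.3]
finger_gap: 0.261
gripper_force: 69.9
22.14741448003083 [-0.53571989  0.20726359  0.08106849] [-0.90668193 -3.16815647  5.253432  ] -0.18082669470459223
tcp [ 0.5876 -0.0195  0.0706] yaw_y 48.89 q6 -1.074 tilt [-0.0026 -0.0011] shift [-0.0012  0.0023  0.0005] turn 1.2024
```

```bash
for r in 1; do echo '0 0 0 -1 0 | 0 0 0 -2 0 | 0 0 0 -2 0' > rows.txt && python3 -m pendant rows.txt; python3 -c "
from tgt import *
s=sense();print(s['ft_torque'],s['tau'][5]);go(.590,-.0186,.070,-20)"; echo '0 0 0 -1 0 | 0 0 0 -2 0 | 0 0 0 -2 0' > rows.txt && python3 -m pendant rows.txt; python3 -c "
from tgt import *
s=sense();print(s['ft_torque'],s['tau'][5],s['finger_gap']);go(.590,-.0186,.070,-20)"; done
```

```text
t: 5.2
tcp_pos: [0.5875, -0.0197, 0.0705]
tool_rot: [0.307, 0.952, -0.0, -0.001]
force: [-2.1, -5.9, 5.0]
finger_gap: 0.258
gripper_force: 69.9
[-0.86948163  0.37746576 -0.8808605 ] -1.032201200723648
tcp [ 0.5875 -0.0197  0.0705] yaw_y 54.28 q6 -1.17 tilt [-0.0028 -0.0002] shift [-0.0014  0.0024  0.0005] turn 1.2965
t: 5.5
tcp_pos: [0.5864, -0.0193, 0.0705]
tool_rot: [0.259, 0.966, -0.0, -0.003]
force: [-3.0, -4.1, 6.7]
finger_gap: 0.258
gripper_force: 77.5
[-0.69314936  0.61906788 -1.13169383] -1.272042766213417 0.25781528136118353
tcp [ 0.5864 -0.0193  0.0705] yaw_y 59.92 q6 -1.269 tilt [-0.0052  0.001 ] shift [-0.0028  0.0024  0.0005] turn 1.3949
```

The stop was felt at about 1.28 rad of turn, which puts the nut at 1.4. I'll relax the tool, open it and lift.

In the tool's units: -0.07 m is -14, -0.03 m is -6, 0.08 rad is 1.6.

```bash
echo '0 0 0 1.6 0 | 0 0 0 1.6 0 | 0 0 0 1.6 0.55 | 0 0 0 1.6 0.55 | 0 0 0 1.6 0.55 | 0 0 0 1.6 0.55 | 0 0 -6 1.6 0.55 | 0 0 -14 1.6 0.55 | 0 0 -14 1.6 0.55 | 0 0 -14 1.6 0.55' > rows.txt && python3 -m pendant rows.txt; python3 -c "
from tgt import *
go(.519,-.0755,.14,123)"
```

```text
t: 6.5
tcp_pos: [0.5892, -0.0186, 0.1413]
tool_rot: [0.295, 0.955, 0.0, 0.001]
force: [-0.4, 0.9, 0.1]
finger_gap: 0.55
gripper_force: 0.0
tcp [ 0.5892 -0.0186  0.1413] yaw_y 55.65 q6 -1.192 tilt [ 0.0022 -0.0004] shift [ 0.0259 -0.0866  0.0012] turn -1.1755
```

In the tool's units: -0.0866 m is -17.32, 0.03 m is 6, -1.1755 rad is -23.51.

```bash
echo '5.2 -17.32 0 -23.51 0.5 | 5.2 -17.32 0 -23.51 0.5 | 5.2 -17.32 0 -23.51 0.5 | 5.2 -17.32 0 -23.51 0.5 | 5.2 -17.32 0 -23.51 0.5 | 5.2 -17.32 0 -23.51 0.5 | 5.2 -17.32 0 -23.51 0.5 | 5.2 -17.32 0 -23.51 0.5 | 5.2 -17.32 0 -23.51 0.5 | 5.2 -17.32 0 -23.51 0.5 | 5.2 -17.32 6 -23.51 0.5 | 5.2 -17.32 6 -23.51 0.5' > rows.txt && python3 -m pendant rows.txt; python3 - <<'E'
from tgt import *
go(.519,-.0755,.0715,123)
a=snap('scene');save(a,'pics/g.png',(215,175,310,255),8)
for p in [(.519,-.0755,.076)]: print((proj(a,np.array(p))-[215,175]+.5)*8)
E
```

```text
t: 7.7
tcp_pos: [0.516, -0.0746, 0.1077]
tool_rot: [-0.283, 0.959, 0.002, -0.003]
force: [-0.6, 0.2, -0.8]
finger_gap: 0.499
gripper_force: 0.0
tcp [ 0.516  -0.0746  0.1077] yaw_y 122.88 q6 -2.503 tilt [-0.0067  0.0025] shift [-0.0022 -0.0025  0.0361] turn -0.0022
[377.16112394 339.85126148]
```

View pics/g.png

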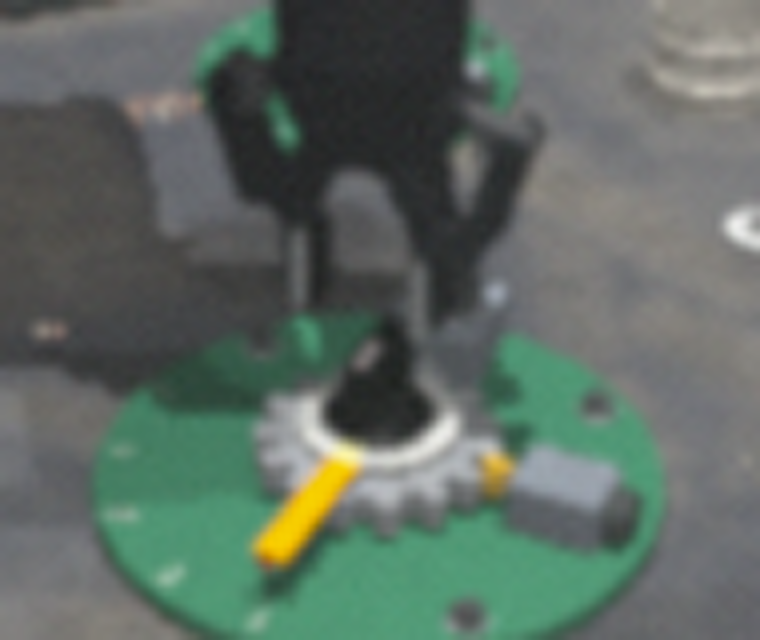

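Bar top runs from about (350,345) to (395,325), in line with the computed centre (377,340). I'll descend and grip.

In the tool's units: 0.0355 m is 7.1, 0.026 m is 5.2.

```bash
echo '-0.2 -0.2 3 0 0.5 | -0.2 -0.2 5.2 0 0.5 | -0.2 -0.2 7.1 0 0.5 | -0.2 -0.2 7.1 0 0.5 | -0.2 -0.2 7.1 0 0.5' > rows.txt && python3 -m pendant rows.txt; python3 -c "
from tgt import *
go(.519,-.0755,.0715,123);print(sense()['force'])"
```

```text
t: 8.25
tcp_pos: [0.5197, -0.0757, 0.0748]
tool_rot: [-0.284, 0.959, 0.0, -0.0]
force: [-0.2, -0.8, -0.5]
finger_gap: 0.502
gripper_force: 0.0
tcp [ 0.5197 -0.0757  0.0748] yaw_y 122.98 q6 -2.504 tilt [-0.0003  0.0001] shift [0.0004 0.0006 0.0033] turn -0.0004
[-0.15282239 -0.81842241 -0.53898807]
```

In the tool's units: 0.002 m is 0.4, 0.0003 m is 0.06.

```bash
echo '0.06 0.06 0.4 0 0 | 0.06 0.06 0.4 0 0 | 0.06 0.06 0.4 0 0 | 0.06 0.06 0.4 0 0 | 0.06 0.06 0.4 0 0 | 0.06 0.06 0.4 0 0 | 0.06 0.06 0.4 0 0 | 0.06 0.06 0.4 0 0' > rows.txt && python3 -m pendant rows.txt 25; python3 -c "
from tgt import *
s=sense();print(s['ft_torque'],s['finger_gap']*85);go(.519,-.0755,.0715,123)";echo '0 0 0 0 0 | 0 0 0 0 0 | 0 0 0 0 0' > rows.txt && python3 -m pendant rows.txt 80; python3 -c "
from tgt import *
s=sense();print(s['ft_torque'],s['finger_gap']*85);go(.519,-.0755,.0715,123)"
```

```text
t: 9.05
tcp_pos: [0.5201, -0.0766, 0.0732]
tool_rot: [-0.284, 0.959, -0.001, 0.001]
force: [0.2, -5.6, 0.3]
finger_gap: 0.162
gripper_force: 29.4
[-0.71988583  0.0458729  -0.23098244] 13.789207415135095
tcp [ 0.5201 -0.0766  0.0732] yaw_y 122.97 q6 -2.504 tilt [ 0.0017 -0.0013] shift [0.0003 0.0015 0.0017] turn -0.0006
t: 9.35
tcp_pos: [0.5201, -0.0766, 0.0734]
tool_rot: [-0.284, 0.959, -0.001, 0.001]
force: [-0.4, -5.5, 1.5]
finger_gap: 0.147
gripper_force: 78.8
[-0.70139728  0.14020101 -0.21568249] 12.453339646885851
tcp [ 0.5201 -0.0766  0.0734] yaw_y 122.96 q6 -2.504 tilt [ 0.0019 -0.0013] shift [0.0003 0.0015 0.0019] turn -0.0007
```

```bash
cat > r.py <<'E'
from tgt import *
s=sense();print('Tz',s['ft_torque'].round(2),'gap',s['finger_gap']*85);go(.519,-.0755,.0715,123)
E
echo '0 0 0 1.6 0 | 0 0 0 3.2 0 | 0 0 0 3.2 0' > rows.txt && python3 -m pendant rows.txt 90; python3 r.py; echo '0 0 0 1.6 0 | 0 0 0 3.2 0 | 0 0 0 5.2 0 | 0 0 0 5.2 0' > rows.txt && python3 -m pendant rows.txt; python3 r.py
```

```text
t: 9.65
tcp_pos: [0.5201, -0.0767, 0.0734]
tool_rot: [-0.206, 0.978, -0.001, 0.001]
force: [-0.3, -5.6, 1.9]
finger_gap: 0.14
gripper_force: 88.7
Tz [-0.74  0.12 -0.02] gap 11.872783892277644
tcp [ 0.5201 -0.0767  0.0734] yaw_y 113.81 q6 -2.343 tilt [ 0.0019 -0.0019] shift [0.0006 0.0016 0.0019] turn -0.1603
t: 10.05
tcp_pos: [0.5203, -0.077, 0.0734]
tool_rot: [-0.077, 0.997, -0.001, 0.001]
force: [0.6, -6.9, 2.4]
finger_gap: 0.146
gripper_force: 88.6
Tz [-0.9   0.13 -0.15] gap 12.42077835365643
tcp [ 0.5203 -0.077   0.0734] yaw_y 98.88 q6 -2.083 tilt [ 0.0022 -0.0022] shift [0.001  0.0017 0.0019] turn -0.421
```

In the tool's units: 0.2 rad is 4.

```bash
echo '0 0 0 2 0 | 0 0 0 4 0 | 0 0 0 4 0' > rows.txt && python3 -m pendant rows.txt; python3 r.py; echo '0 0 0 2 0 | 0 0 0 4.36 0 | 0 0 0 4.36 0' > rows.txt && python3 -m pendant rows.txt; python3 r.py; python3 -c "
from h import *
a=snap('scene');save(a,'pics/i.png',(215,175,310,255),8)"
```

```text
t: 10.35
tcp_pos: [0.5203, -0.0772, 0.0734]
tool_rot: [0.022, 1.0, -0.001, 0.001]
force: [-1.1, -8.7, 1.8]
finger_gap: 0.145
gripper_force: 88.6
Tz [-1.13  0.11  0.  ] gap 12.28813494910112
tcp [ 0.5203 -0.0772  0.0734] yaw_y 87.44 q6 -1.883 tilt [ 0.0023 -0.0027] shift [0.0014 0.0017 0.0019] turn -0.6206
t: 10.65
tcp_pos: [0.5203, -0.0775, 0.0734]
tool_rot: [0.131, 0.991, -0.001, 0.001]
force: [-1.1, -9.0, 1.4]
finger_gap: 0.146
gripper_force: 88.6
Tz [-1.23  0.17 -0.12] gap 12.369896993815482
tcp [ 0.5203 -0.0775  0.0734] yaw_y 74.94 q6 -1.665 tilt [ 0.0023 -0.003 ] shift [0.0018 0.0016 0.0019] turn -0.8389
```

View pics/i.png

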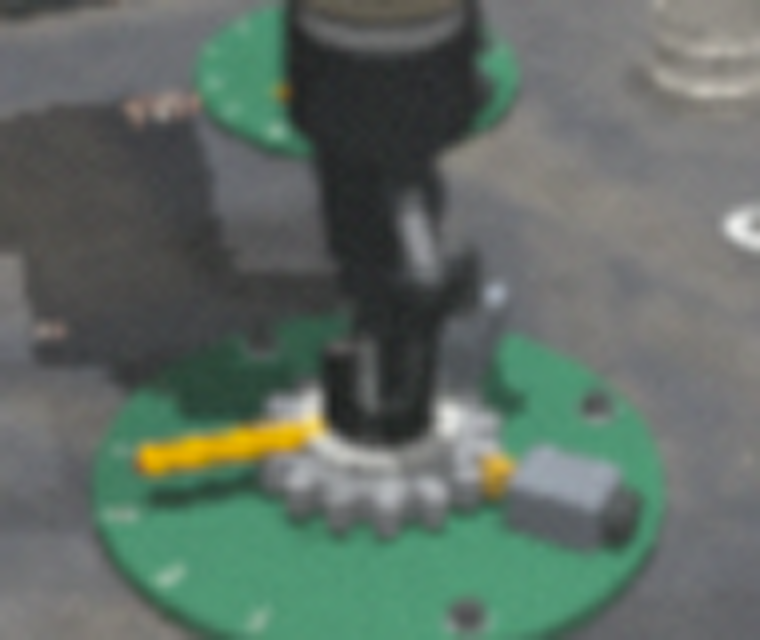

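The arm tip at (145,460) is about 27 mm above the base, so it stands over mark 2 at (122,514), the second click. One more click to go.

In the tool's units: 0.2 rad is 4.

```bash
echo '0 0 0 2 0 | 0 0 0 4 0 | 0 0 0 4 0' > rows.txt && python3 -m pendant rows.txt; python3 r.py; echo '0 0 0 2 0 | 0 0 0 4.36 0 | 0 0 0 4.36 0 | 0 0 0 4.36 0' > rows.txt && python3 -m pendant rows.txt; python3 r.py; python3 - <<'E'
from h import *
a=snap('scene');save(a,'pics/j.png',(215,175,310,255),8)
for k in range(5):
    t=np.radians(213-24*k);print(k,((proj(a,np.array([.519+.1*np.cos(t),-.0755+.1*np.sin(t),.036]))-[215,175]+.5)*8).round())
E
```

```text
t: 11.0
tcp_pos: [0.5202, -0.0778, 0.0734]
tool_rot: [0.229, 0.973, -0.001, 0.001]
force: [-1.1, -9.7, 1.9]
finger_gap: 0.147
gripper_force: 88.6
Tz [-1.36  0.24  0.03] gap 12.52589122358432
tcp [ 0.5202 -0.0778  0.0734] yaw_y 63.52 q6 -1.465 tilt [ 0.0021 -0.0034] shift [0.0021 0.0015 0.0019] turn -1.0382
t: 11.4
tcp_pos: [0.52, -0.078, 0.0734]
tool_rot: [0.333, 0.943, -0.001, 0.001]
force: [-1.4, -11.4, 2.2]
finger_gap: 0.144
gripper_force: 88.6
Tz [-1.62  0.31 -0.2 ] gap 12.271381278207276
tcp [ 0.52   -0.078   0.0734] yaw_y 51.07 q6 -1.248 tilt [ 0.0019 -0.0035] shift [0.0024 0.0013 0.0019] turn -1.2555
0 [266. 560.]
1 [183. 519.]
2 [137. 463.]
3 [136. 402.]
4 [174. 348.]
```

View pics/j.png

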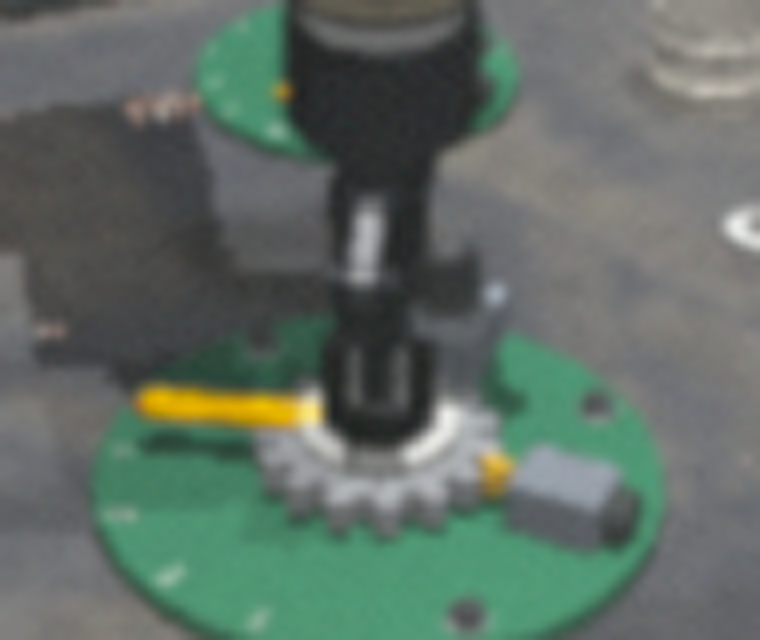

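The arm tip at (143,402) matches the predicted third-mark position (136,402), and the grip holds at 89 N.

```bash
python3 -c "
from station import job
print(job.sign_off())"
```

```text
the job is handed in; nothing more can be done
None
```

I turned the lock nut anticlockwise to its stop, then the knob clockwise to the third click; the yellow arm stood on the third mark in the last picture, and I handed the job in at about 11.5 s with the knob still gripped at about 89 N.

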